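# Face up the laundry supplies by height

## Task

Tidy the supplies: stand the four bottles on the four round rubber drip mats of the low riser, one on each mat and centred on it, in order of height, the tallest on the mat next to the steel bookend and the shortest on the mat farthest from it. Do not knock any of them over, and leave the clear cup of coins standing where it is.

Things in the scene. Friction and masses are not known exactly. Their poses are not given: they have to be found in the camera images.
- softener: The tallest of the four: white round plastic bottle, 205 mm tall; body 62 mm across up to 128 mm, tapering shoulder, then a grey ribbed screw cap 46 mm across from 158 mm to the top. About 0.5 kg. Origin at the centre of its underside, z up. Stands loose on the worktop at the start, at any yaw.
- detergent: The second tallest: white flat-sided plastic bottle, 172 mm tall; body 48 mm (its x) by 72 mm (its y) up to 116 mm, short shoulder, then a white ribbed round cap 42 mm across from 127 mm to the top. About 0.4 kg. Origin at the centre of its underside, z up. Stands loose on the worktop at the start, at any yaw.
- starch_can: The third tallest: round aluminium spray can, 140 mm tall; body 53 mm across up to 94 mm, white smooth plastic cap 49 mm across from 99 mm to 134 mm, its top edge rounded off. About 0.3 kg. Origin at the centre of its underside, z up. Stands loose on the worktop at the start, at any yaw.
- paste_jar: The shortest: white round screw-top jar, 105 mm tall; body 62 mm across, grey ribbed lid 66 mm across from 78 mm to the top. About 0.35 kg. Origin at the centre of its underside, z up. Stands loose on the worktop at the start, at any yaw.
- mat_a: Fixed round black rubber drip mat, 82 mm across, on a grey riser board (110 x 560 mm): the end mat at the robot's left (+y) end of the row. Origin at the centre of its underside, 40 mm above the worktop; the mat is 3 mm thick, so a bottle on it stands 43 mm above the worktop. y axis along the row towards mat_a, x away from the robot. Mats are 95 mm apart, centre to centre; the row is turned up to 7 degrees.
- mat_b: Fixed round black rubber drip mat, 82 mm across, on a grey riser board (110 x 560 mm): second from the robot's left. Origin at the centre of its underside, 40 mm above the worktop; the mat is 3 mm thick, so a bottle on it stands 43 mm above the worktop. y axis along the row towards mat_a, x away from the robot. Mats are 95 mm apart, centre to centre; the row is turned up to 7 degrees.
- mat_c: Fixed round black rubber drip mat, 82 mm across, on a grey riser board (110 x 560 mm): third from the robot's left. Origin at the centre of its underside, 40 mm above the worktop; the mat is 3 mm thick, so a bottle on it stands 43 mm above the worktop. y axis along the row towards mat_a, x away from the robot. Mats are 95 mm apart, centre to centre; the row is turned up to 7 degrees.
- mat_d: Fixed round black rubber drip mat, 82 mm across, on a grey riser board (110 x 560 mm): the end mat at the robot's right (-y) end of the row. Origin at the centre of its underside, 40 mm above the worktop; the mat is 3 mm thick, so a bottle on it stands 43 mm above the worktop. y axis along the row towards mat_a, x away from the robot. Mats are 95 mm apart, centre to centre; the row is turned up to 7 degrees.
- bookend: Fixed dark steel bookend standing across the riser just beyond one end of the row, beside mat_a or mat_d (this changes; at the other end is a grey tub of clothes pegs, 50 mm tall). Upright round-topped plate 95 mm wide, 4 mm thick, its top 203 mm above the worktop, 92 mm from the nearest mat's centre. Origin at the centre of its underside, on the riser.
- coin_cup: Clear plastic cup with coins in it, 68 mm across at the rim, 60 mm tall, loose on the worktop in the midst of the bottles; to be left alone. Origin at the centre of its underside, z up.

How it is judged:
By the outcome, as a careful person would: the job done as asked, in the order asked, and still so for the second after the job is handed in, with the robot touching nothing.
It also fails if it takes over 115 s, if anything falls off the work surface, if the arm or the gripper's body presses on something with over 40 N, if the wrist force passes 120 N, or if a joint passes its speed limit or range.

## Robot

A 7-joint arm with a two-finger parallel gripper is mounted at the origin on the work surface. World frame = base frame: x ahead of the robot, y to its left, z up, the work surface at z = 0. Lengths are in m, angles in degrees, forces in N, time in s.
With the tool pointing down it reaches from about 0.425 to 0.825 m from the base axis. Payload 3.6 kg.
Tool frame: the origin (TCP) lies at the centre of the arm's flange, where the gripper is bolted on; the fingertips stand 186 mm ahead of it and the grasp point (between the pads) lies 167 mm ahead of it; z points along the fingers, y is the line along which they close (so a half turn about z gives the same grasp; the last joint's range is limited). The gripper opens to 93 mm and grips with 3 to 60 N. Pads are 15 mm wide; open, the fingers measure 128 mm over their backs; the gripper's body (75 mm by 188 mm) begins 65 mm behind the grasp point.
Start: joints at [-69.7, 35.231, -0.722, 81.555, 0.464, 63.22, -2.315], TCP at [0.242, 0.603, 0.405] pointing down, gripper open.
Joint ranges: [-178.69, 178.69], [-17.37, 117.87], [-77.05, 75.6], [15.02, 138.74], [-78.02, 258.01], [0.78, 113.62], [-162.83, 162.83]. Speed limits (degrees/s): [159.86, 159.86, 180, 180, 180, 180, 180].

## Interface

Orientations are given as [roll, pitch, yaw] about the fixed x, y, z axes, in that order (R = Rz(yaw) Ry(pitch) Rx(roll)).
In Python, from workcell import ctrl gives the robot as it stands. The module is installed in compiled form; this text tells all that it offers.
- The arm moves only by the tool jog_arm, never from a script. Its argument "commands" is text: rows parted by semicolons, each of 6 numbers parted by spaces: the shift along the tool's x, y, z in mm, then the turn, a rotation vector about the tool's x, y, z in rad. In form: tx ty tz rx ry rz; .... A call has 1 to 20 rows; each row shifts and turns the commanded pose from where the row before left it, along the tool's axes as they then stand; what a row does not reach is not made up. A row lasts 1/10 s, in which the tool goes at most 50 mm and 8.59 degrees, less where a joint would pass 70% of its speed; a pose out of reach is approached as far as the arm can. A call is refused whole if a number of a shift passes 50 or a number of a turn 0.15, either way. A call with a gripper value outside its range is refused whole. "claw" is the finger opening in mm, from 0 to 93, set as the call begins (left out, the last holds). The fingers move at their own pace and stop on an object; "newtons" is the grip in N (left out, the last holds). Time passes only in rows, so rows that do not move let the fingers close. It gives the time, the measured TCP pose, the force, the opening and the grip force at its end, in the units of the state.
- ctrl.state(): the state, without advancing time (a new reading comes with each control period).
- ctrl.camera(name): name is "side" or "top"; returns the picture (400x640x3 uint8, blue, green, red); there is no depth.
- ctrl.camera_model(name): a dict with "intrinsics" (3x3 intrinsics, pixels), "extrinsics" (4x4, takes a point from camera to world coordinates). Camera axes: x right, y up, looking along -z (the intrinsics and any distortion apply to the point x, -y, -z); pixel columns grow to the right and rows downward; lengths in m; the calibration is good to about 2 mm. A picture is of the moment at which its call begins. camera_model takes no time and is no camera call.
- ctrl.job_done(): hands the job in; it is judged then, once.
Trained networks look in the newest picture that a camera, given by its name, has taken for a name from the list of things; names that differ only in an ending like _2 or _b are one class to them, and where a whole thing is asked for, a point or a joint stands for the part that bears it (a point fixed in the world has none). Each returns a list of dicts, best first, with "p" (0 to 1); they miss things now and then, are a little off and sometimes report something else, mostly with a low value. They report only what shows in the picture. A call takes as long as a camera call.
- ctrl.boxes_of(camera, name): "centre" ([x, y, z] in m, in world coordinates, good to about 4 mm: the middle of the surface that is visible of it).
The state is a dict: "clock": time; "qpos": joint angles; "joint_vel": joint speeds; "joint_torque": joint torques, N m; "tcp_pos": TCP position; "orientation": TCP orientation; "force": force on the tool from outside, world axes, zero at the start; "torque": the same for the moment, N m; "gripper_width": finger opening in m; "grasp_force": force on a finger pad.
Only numpy, scipy, OpenCV 4.12 (cv2) and the standard library are available. Lean on these libraries where they do the work, as an engineer would, in place of code of your own. Each camera call takes 0.05 s, during which the arm holds its last target. There are 200 camera calls.

## Working session

There is one attempt and no reset: what is moved stays moved. The work goes in short steps, Python scripts to look and compute and a tool call to move; the robot and the scene stay as the last step left them, time stands still between calls to the robot, and variables do not carry over. Pictures are saved under pics/ and viewed, at most 14 in all, crops included, and the job is handed in when it is done.

Besides the shell and the picture viewer there is one more tool, called after "Call:" as name(argument=value, ...), one argument or row to a line, values as JSON. jog_arm: Moves the arm, as the interface text tells. Its arguments: {"type":"object","properties":{"commands":{"type":"string"},"claw":{"type":"number"},"newtons":{"type":"number"}},"required":["commands"]}

```bash
mkdir -p pics; python3 - <<'E'
from workcell import ctrl
import cv2,numpy as np
for c in("side","top"):
    cv2.imwrite(f"pics/{c}0.png",ctrl.camera(c)); m=ctrl.camera_model(c); print(c,np.round(m["intrinsics"],1).tolist(),np.round(m["extrinsics"],3).tolist(),[k for k in m])
    for n in "softener detergent starch_can paste_jar mat_a bookend coin_cup".split():
        print(n,[(np.round(d["centre"],3).tolist(),round(d["p"],2)) for d in ctrl.boxes_of(c,n)][:5])
print(ctrl.state())
E
```

```text
side [[417.2, 0.0, 324.0], [0.0, 417.2, 207.7], [0.0, 0.0, 1.0]] [[-0.995, 0.078, -0.058, 0.49], [-0.096, -0.687, 0.72, 0.56], [0.016, 0.722, 0.691, 0.628], [0.0, 0.0, 0.0, 1.0]] ['intrinsics', 'extrinsics']
softener [([0.458, 0.154, 0.132], 0.86)]
detergent [([0.427, -0.303, 0.091], 0.82), ([0.456, 0.153, 0.132], 0.42)]
starch_can [([0.445, 0.315, 0.118], 0.71)]
paste_jar [([0.443, -0.106, 0.072], 0.65)]
mat_a [([0.643, -0.138, 0.042], 0.74), ([0.653, 0.056, 0.045], 0.67), ([0.645, 0.132, 0.048], 0.61)]
bookend [([0.666, 0.239, 0.111], 0.91)]
coin_cup [([0.413, -0.015, 0.05], 0.65)]
top [[477.5, 0.0, 316.7], [0.0, 477.5, 195.5], [0.0, 0.0, 1.0]] [[-0.017, 0.986, -0.165, 0.378], [-1.0, -0.015, 0.016, 0.004], [0.014, 0.165, 0.986, 1.141], [0.0, 0.0, 0.0, 1.0]] ['intrinsics', 'extrinsics']
softener [([0.456, 0.119, 0.183], 0.88)]
detergent [([0.424, -0.307, 0.113], 0.84), ([0.662, 0.24, 0.087], 0.35)]
starch_can [([0.44, 0.277, 0.139], 0.84)]
paste_jar [([0.444, -0.13, 0.099], 0.64)]
mat_a [([0.66, 0.146, 0.043], 0.95), ([0.647, -0.045, 0.04], 0.95), ([0.648, -0.135, 0.042], 0.7)]
book
[... 178 characters left out ...]
: 0.8, 'qpos': array([-69.70075309,  35.23109179,  -0.7221566 ,  81.55532766,
         0.46302823,  63.22113087,  -2.31474901]), 'joint_vel': array([-0.13892493,  0.05020933, -0.12644097, -0.01938067,  0.00995826,
        0.00434322, -0.04066188]), 'joint_torque': array([ 3.78990344e-04, -4.58770502e+01,  2.08817585e-01, -1.66027826e+01,
       -6.11675601e-02,  1.31568394e-02,  2.96290659e-05]), 'tcp_pos': array([0.24154577, 0.60342739, 0.40473815]), 'orientation': array([-1.79995232e+02, -3.04553786e-03,  1.58184549e+02]), 'force': array([ 0.0345961 ,  0.06984978, -0.29898866]), 'torque': array([0.03246299, 0.03648992, 0.00634143]), 'grasp_force': 0.0, 'gripper_width': 0.09277891454058884}
```

View pics/side0.png

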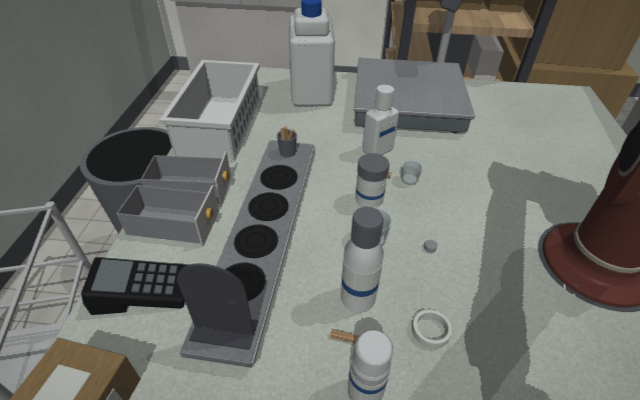

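View pics/top0.png

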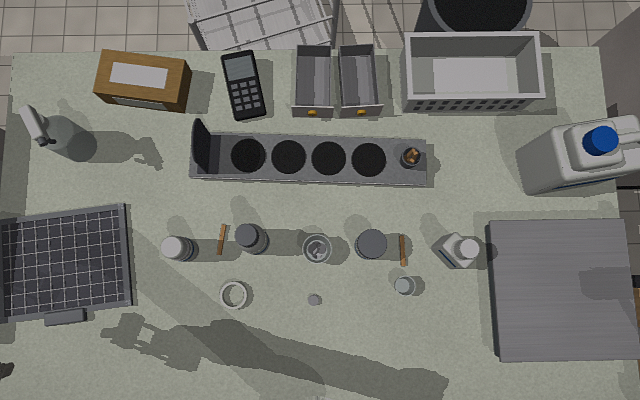

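The top view (top0) shows the bookend at the +y end, beside mat_a at pixel (248,155). So the softener goes on a, the detergent on b, the can on c and the jar on d. Bottle tops are near (172,246) can, (247,237) softener, (371,243) jar and (468,248) detergent. Next I'll refine these.

```bash
cat > h.py <<'E'
from workcell import ctrl
import cv2,numpy as np
def proj(c,P):
    m=ctrl.camera_model(c);E=np.array(m["extrinsics"]);K=np.array(m["intrinsics"])
    p=(np.atleast_2d(P)-E[:3,3])@E[:3,:3]; p=p*[1,-1,-1]; p=p@K.T; return p[:,:2]/p[:,2:]
def back(c,uv,z):
    m=ctrl.camera_model(c);E=np.array(m["extrinsics"]);K=np.array(m["intrinsics"])
    d=np.linalg.inv(K)@[uv[0],uv[1],1]; d=E[:3,:3]@(d*[1,-1,-1]); t=(z-E[2,3])/d[2]; return E[:3,3]+t*d
def ring(x,y,z,r):
    a=np.linspace(0,2*np.pi,60); return np.c_[x+r*np.cos(a),y+r*np.sin(a),0*a+z]
def crop(img,c,rings,cx,cy,w=90,h=66,s=4):
    o=cv2.resize(img[cy-h//2:cy+h//2,cx-w//2:cx+w//2],None,fx=s,fy=s,interpolation=cv2.INTER_CUBIC)
    for r in rings:
        q=((proj(c,r)+.5-[cx-w//2,cy-h//2])*s).astype(int); cv2.polylines(o,[q],True,(0,0,255),1)
    return o
E
python3 - <<'E'
from h import *
im=cv2.imread("pics/top0.png"); g=im.max(2)
b=((g<40)*255).astype(np.uint8); sub=np.zeros_like(b); sub[130:182,222:392]=b[130:182,222:392]
n,l,st,ce=cv2.connectedComponentsWithStats(sub)
for i in range(1,n):
    if st[i,4]>200: print(st[i],back("top",ce[i],.043).round(4))
est={"can":(.44,.277,.134,.0245,.0,.0265),"soft":(.455,.117,.205,.023,0,.031),"jar":(.444,-.125,.105,.033,0,.031),"det":(.424,-.308,.172,.021,0,.024)}
t=[]
for k,(x,y,z,r,z0,r0) in est.items():
    u,v=proj("top",[x,y,z])[0].astype(int); t.append(crop(im,"top",[ring(x,y,z,r),ring(x,y,z0,r0)],u,v))
cv2.imwrite("pics/m1.png",np.vstack([np.hstack(t[:2]),np.hstack(t[2:])]))
E
```

```text
[231 139  35  33 902] [0.6603 0.1471 0.043 ]
[272 140  34  34 894] [0.6553 0.0521 0.043 ]
[312 142  34  33 887] [ 0.6506 -0.0427  0.043 ]
[352 143  34  34 894] [ 0.646  -0.1375  0.043 ]
```

View pics/m1.png

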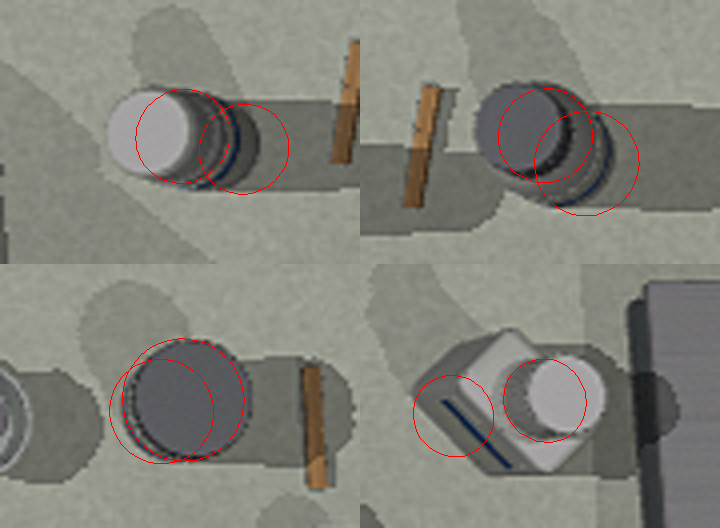

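```bash
python3 - <<'E'
from h import *
est={"can":(.4415,.295,.134,.0245,.0,.0265),"soft":(.4585,.129,.205,.023,0,.031),"jar":(.4445,-.1277,.105,.033,0,.031),"det":(.4265,-.319,.172,.021,0,.024)}
rows=[]
for c in("top","side"):
    im=cv2.imread(f"pics/{c}0.png"); t=[]
    for k,(x,y,z,r,z0,r0) in est.items():
        u,v=proj(c,[x,y,z])[0].astype(int); v=min(v,366) 
        t.append(crop(im,c,[ring(x,y,z,r),ring(x,y,z0,r0)],u,v,50,66))
    rows.append(np.hstack(t))
cv2.imwrite("pics/m2.png",np.vstack(rows))
E
```

```text
(no output)
```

View pics/m2.png

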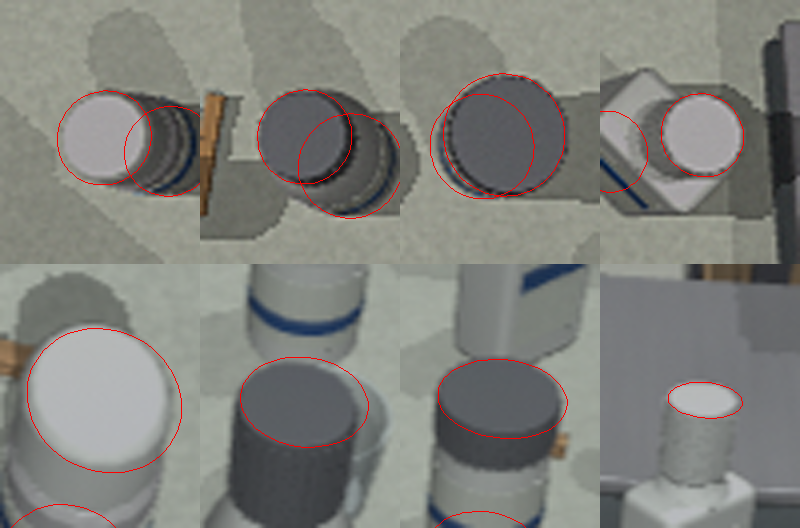

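Call:
jog_arm(
  commands="0 0 -45 0 0 0.145;0 0 0 0 0 0.145;0 0 0 0 0 0.145;0 0 0 0 0 0.145;0 0 0 0 0 0.145;0 0 0 0 0 0.145;0 0 0 0 0 0.145;0 0 0 0 0 0.145;0 0 0 0 0 0.03",
  claw=93,
  newtons=40,
)

```text
clock: 1.7
tcp_pos: [0.2413, 0.6036, 0.4497]
orientation: [180.0, 0.0, 89.9]
force: [-0.5, -0.3, -1.3]
gripper_width: 0.093
grasp_force: 0.0
```

The rings fit the tops to about 1 mm in the top view and 2 mm in the side view. I'll start with the softener.

Call:
jog_arm(
  commands="-20 10 0 0 0 0;-40 18 0 0 0 0;-42 19 0 0 0 0;-42 19 0 0 0 0;-42 19 0 0 0 0;-42 19 0 0 0 0;-42 19 0 0 0 0;-42 19 0 0 0 0;-42 19 0 0 0 0;-42 19 0 0 0 0;-42 19 0 0 0 0;-37 19 0 0 0 0;0 0 0 0 0 0;0 0 0 0 0 0",
)

```text
clock: 3.1
tcp_pos: [0.4598, 0.1276, 0.4499]
orientation: [180.0, -0.0, 89.9]
force: [0.1, 0.3, 0.2]
gripper_width: 0.0926
grasp_force: 0.0
```

Call:
jog_arm(
  commands="1 0 25 0 0 0;0 0 30 0 0 0;0 0 30 0 0 0;0 0 15 0 0 0;0 0 0 0 0 0;0 0 0 0 0 0",
)

```text
clock: 3.7
tcp_pos: [0.4595, 0.1308, 0.35]
orientation: [180.0, -0.0, 90.2]
force: [0.6, -0.0, 0.0]
gripper_width: 0.0928
grasp_force: 0.0
```

Call:
jog_arm(
  commands="0 0 0 0 0 0;0 0 0 0 0 0;0 0 0 0 0 0;0 0 0 0 0 0;0 0 0 0 0 0;0 0 0 0 0 0;0 0 0 0 0 0;0 0 0 0 0 0",
  claw=30,
  newtons=40,
)

```text
clock: 4.5
tcp_pos: [0.4597, 0.1294, 0.3498]
orientation: [180.0, 0.0, 90.0]
force: [-0.5, 0.3, 0.0]
gripper_width: 0.0434
grasp_force: 40.0
```

Call:
jog_arm(
  commands="0 0 -10 0 0 0;0 0 -20 0 0 0;0 0 -25 0 0 0;0 0 -15 0 0 0;0 0 0 0 0 0;0 8 0 0 0 0;1 16 0 0 0 0;2 24 0 0 0 0;2 26 0 0 0 0;3 26 0 0 0 0;3 26 0 0 0 0;2 25 0 0 0 0;2 22 0 0 0 0;2 15 0 0 0 0;1 8.5 0 0 0 0;0 4 0 0 0 0;0 0 0 0 0 0;0 0 0 0 0 0;0 0 0 0 0 0",
)

```text
clock: 6.4
tcp_pos: [0.6595, 0.1474, 0.4199]
orientation: [-180.0, -0.0, 90.0]
force: [-0.4, -0.5, -4.7]
gripper_width: 0.0438
grasp_force: 40.0
```

```bash
cat > look.py <<'E'
import sys
from h import *
n=sys.argv[1]; x,y,z=map(float,sys.argv[2:5]); t=[]
R=[ring(x,y,.043,.041)]+[ring(x,y,float(sys.argv[i]),float(sys.argv[i+1])) for i in range(5,len(sys.argv),2)]
for c in("top","side"):
    im=ctrl.camera(c); u,v=proj(c,[x,y,z])[0].astype(int); t.append(crop(im,c,R,max(u,50),min(max(v,66),334),100,132))
cv2.imwrite(f"pics/{n}.png",np.hstack(t)); s=ctrl.state(); print([np.round(s[k],4).tolist() for k in("clock","tcp_pos","orientation","force","gripper_width","grasp_force")])
E
python3 look.py s1 .6603 .1471 .12 .083 .031 .268 .023
```

```text
[6.5, [0.6596, 0.1475, 0.4201], [-179.9963, -0.0174, 90.0114], [-0.7536, -0.2321, -4.9554], 0.0434, 39.9975]
```

View pics/s1.png

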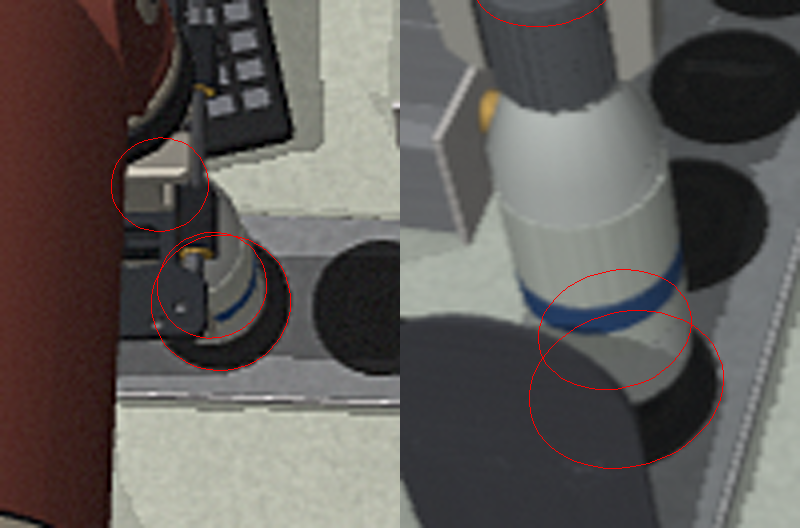

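The softener hangs upright over mat_a, at (600,400) in the side crop. Lowering it 27 mm.

Call:
jog_arm(
  commands="0 0.8 6 0 0 0;0 0 9 0 0 0;0 0 6 0 0 0;0 0 3 0 0 0;0 0 2 0 0 0;0 0 0 0 0 0;0 0 0 0 0 0",
)

```text
clock: 7.2
tcp_pos: [0.661, 0.1474, 0.394]
orientation: [180.0, -0.0, 90.0]
force: [-0.9, 0.3, -5.1]
gripper_width: 0.0436
grasp_force: 40.0
```

Call:
jog_arm(
  commands="0 0 1 0 0 0;0 0 0.5 0 0 0;0 0 0 0 0 0;0 0 0 0 0 0",
)

```text
clock: 7.6
tcp_pos: [0.661, 0.1474, 0.3929]
orientation: [179.9, -0.0, 90.0]
force: [-0.8, -0.1, -2.1]
gripper_width: 0.0436
grasp_force: 40.0
```

Call:
jog_arm(
  commands="0 0 0.5 0 0 0;0 0 0 0 0 0",
)

```text
clock: 7.8
tcp_pos: [0.661, 0.1474, 0.3929]
orientation: [179.9, -0.0, 90.0]
force: [-0.2, 0.1, 1.9]
gripper_width: 0.0436
grasp_force: 40.0
```

Call:
jog_arm(
  commands="0 0 0 0 0 0;0 0 0 0 0 0;0 0 0 0 0 0;0 0 0 0 0 0;0 0 0 0 0 0;0 0 0 0 0 0;0 0 -15 0 0 0;0 0 -25 0 0 0;0 0 -25 0 0 0;0 0 0 0 0 0",
  claw=93,
)

```text
clock: 8.8
tcp_pos: [0.6615, 0.1471, 0.461]
orientation: [179.5, -0.1, 90.0]
force: [-0.0, 0.9, 0.7]
gripper_width: 0.0926
grasp_force: 0.0
```

Call:
jog_arm(
  commands="12 -18 0 0 0 0;25 -37 0 0 0 0;25 -37 0 0 0 0;25 -37 0 0 0 0;25 -37 0 0 0 0;25 -35 0 0 0 0;10.5 -17.5 0 0 0 0;0 0 40 0 0 0;0 0 45 0 0 0;0 0 0 0 0 0;0 0 0 0 0 0",
)

```text
clock: 9.9
tcp_pos: [0.4425, 0.2949, 0.3716]
orientation: [-179.9, 0.1, 90.0]
force: [-0.7, 1.4, 0.0]
gripper_width: 0.0933
grasp_force: 0.0
```

```bash
python3 look.py s2 .6603 .1471 .12 .043 .031 .248 .023; python3 -c "
import cv2,numpy as np
a=cv2.imread('pics/s2.png');cv2.imwrite('pics/s2.png',a)"
```

```text
[10.0, [0.4434, 0.295, 0.3736], [179.818, -0.1088, 89.9618], [0.5834, -0.1817, 0.4472], 0.093, 0.0]
```

View pics/s2.png

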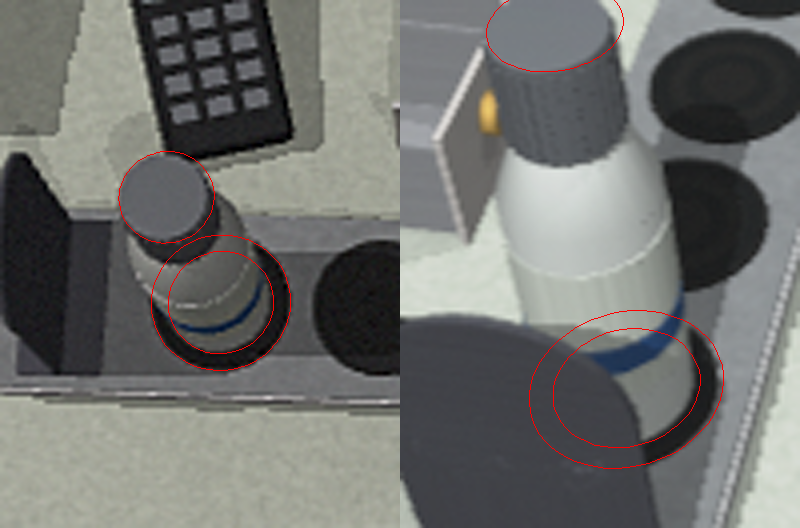

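The softener stands centred on mat_a within about 1 mm, its cap at (166,198) in the top crop. Next is the can.

Call:
jog_arm(
  commands="0 0 30 0 0 0;0 0 35 0 0 0;0 0 30 0 0 0;0 0 20 0 0 0;0 0 6 0 0 0;0 0 0 0 0 0;0 0 0 0 0 0",
)

```text
clock: 10.7
tcp_pos: [0.4433, 0.2953, 0.2525]
orientation: [179.8, -0.1, 90.0]
force: [0.2, 0.3, -0.2]
gripper_width: 0.0928
grasp_force: 0.0
```

Call:
jog_arm(
  commands="0 0 0 0 0 0;0 0 0 0 0 0;0 0 0 0 0 0;0 0 0 0 0 0;0 0 0 0 0 0;0 0 0 0 0 0;0 0 0 0 0 0;0 0 0 0 0 0",
  claw=40,
  newtons=35,
)

```text
clock: 11.5
tcp_pos: [0.4425, 0.295, 0.2508]
orientation: [180.0, -0.0, 90.0]
force: [0.3, 0.5, 0.6]
gripper_width: 0.052
grasp_force: 35.0
```

Call:
jog_arm(
  commands="0 0 -12 0 0 0;0 0 -25 0 0 0;0 0 -30 0 0 0;0 0 -25 0 0 0;0 0 -8 0 0 0;-10 0 0 0 0 0;-22 0 0 0 0 0;-34 0 0 0 0 0;-40 0 0 0 0 0;-44 0 0 0 0 0;-44 0 0 0 0 0;-44 0 0 0 0 0;-40 10 0 0 0 0;-30 20 0 0 0 0;-18 30 0 0 0 0;-9 34 0 0 0 0;-2.7 36 0 0 0 0;0 32 0 0 0 0;0 24 0 0 0 0;0 14 0 0 0 0",
)

```text
clock: 13.5
tcp_pos: [0.6431, -0.0433, 0.3479]
orientation: [-179.8, 0.0, 90.0]
force: [-0.6, -0.1, -2.3]
gripper_width: 0.0526
grasp_force: 35.0
```

Call:
jog_arm(
  commands="0 7 5 0 0 0;0 1 15 0 0 0;0 0 18 0 0 0;0 0 10 0 0 0;0 0 5 0 0 0;0 0 2 0 0 0;0 0 0 0 0 0;0 0 0 0 0 0;0 0 0 0 0 0",
)

```text
clock: 14.4
tcp_pos: [0.6506, -0.0428, 0.2966]
orientation: [179.9, 0.0, 90.0]
force: [1.2, -0.2, -2.4]
gripper_width: 0.0526
grasp_force: 35.0
```

Call:
jog_arm(
  commands="0 0 1.5 0 0 0;0 0 0.5 0 0 0;0 0 0.5 0 0 0;0 0 0 0 0 0;0 0 0 0 0 0",
)

```text
clock: 14.9
tcp_pos: [0.6504, -0.0428, 0.2938]
orientation: [180.0, -0.0, 90.0]
force: [-1.4, -0.2, 1.8]
gripper_width: 0.0523
grasp_force: 35.0
```

Call:
jog_arm(
  commands="0 0 0 0 0 0;0 0 0 0 0 0;0 0 0 0 0 0;0 0 0 0 0 0;0 0 0 0 0 0;0 0 -15 0 0 0;0 0 -35 0 0 0;0 0 -45 0 0 0;-8 -20 0 0 0 0;-17 -40 0 0 0 0;-18 -42 0 0 0 0;-17 -42 0 0 0 0;-17 -40 0 0 0 0;-8 -21 0 0 0 0;0 0 20 0 0 0;0 0 35 0 0 0;0 0 40 0 0 0;0 0 25 0 0 0;0 0 10 0 0 0;0 0 0 0 0 0",
  claw=93,
)

```text
clock: 16.9
tcp_pos: [0.4455, -0.128, 0.2581]
orientation: [-179.9, -0.0, 90.0]
force: [0.9, -1.0, 1.1]
gripper_width: 0.0929
grasp_force: 0.0
```

```bash
python3 look.py c1 .6506 -.0427 .1 .043 .0265 .177 .0245
```

```text
[17.0, [0.446, -0.1281, 0.2595], [179.8595, 0.0387, 89.9883], [0.439, -0.247, 0.5341], 0.093, 0.0]
```

View pics/c1.png

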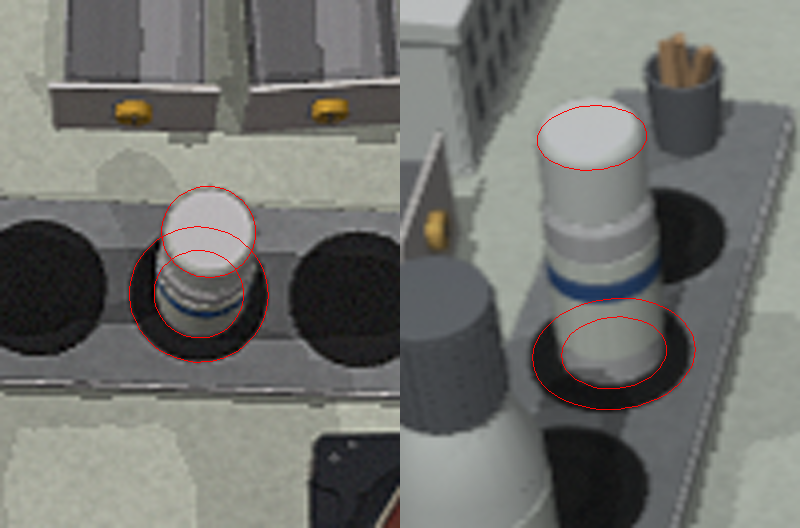

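The can stands centred on mat_c, its base at (198,290) in the top crop. Next is the jar.

Call:
jog_arm(
  commands="0 0 0 0 0 0;0 0 0 0 0 0;0 0 0 0 0 0;0 0 0 0 0 0;0 0 0 0 0 0;0 0 0 0 0 0",
  claw=50,
  newtons=40,
)

```text
clock: 17.6
tcp_pos: [0.4454, -0.1278, 0.2586]
orientation: [180.0, -0.0, 90.0]
force: [-1.6, -0.9, 4.3]
gripper_width: 0.0632
grasp_force: 40.0
```

Call:
jog_arm(
  commands="0 0 -10 0 0 0;0 0 -25 0 0 0;0 0 -25 0 0 0;0 0 -10 0 0 0;0 10 0 0 0 0;-1 22 0 0 0 0;-1 30 0 0 0 0;-2 35 0 0 0 0;-2 35 0 0 0 0;-2 32 0 0 0 0;-1 22 0 0 0 0;-0.8 10 0 0 0 0;0 4.5 0 0 0 0;0 0 8 0 0 0;0 0 10 0 0 0;0 0 5 0 0 0;0 0 2 0 0 0;0 0 0 0 0 0;0 0 0 0 0 0",
)

```text
clock: 19.5
tcp_pos: [0.6459, -0.1376, 0.3036]
orientation: [180.0, 0.0, 90.0]
force: [0.8, -0.1, -3.1]
gripper_width: 0.0634
grasp_force: 40.0
```

Call:
jog_arm(
  commands="0 0 1.2 0 0 0;0 0 0.5 0 0 0;0 0 0.5 0 0 0;0 0 0 0 0 0;0 0 0 0 0 0",
)

```text
clock: 20.0
tcp_pos: [0.6459, -0.1376, 0.3017]
orientation: [180.0, 0.0, 90.0]
force: [-1.7, 0.7, 0.9]
gripper_width: 0.0633
grasp_force: 40.0
```

Call:
jog_arm(
  commands="0 0 0 0 0 0;0 0 0 0 0 0;0 0 0 0 0 0;0 0 0 0 0 0;0 0 0 0 0 0;0 0 -15 0 0 0;0 0 -30 0 0 0;0 0 -35 0 0 0;0 -20 0 0 0 0;-10 -40 0 0 0 0;-20 -42 0 0 0 0;-30 -38 0 0 0 0;-32 -35 0 0 0 0;-32 -25 0 0 0 0;-32 -13 0 0 0 0;-25.5 -5.5 0 0 0 0;0 0 20 0 0 0;0 0 30 0 0 0;0 0 14 0 0 0;0 0 0 0 0 0",
  claw=93,
)

```text
clock: 22.0
tcp_pos: [0.427, -0.3188, 0.3162]
orientation: [-179.9, -0.1, 90.0]
force: [-0.1, -0.3, 1.3]
gripper_width: 0.0929
grasp_force: 0.0
```

```bash
python3 look.py j1 .646 -.1375 .1 .043 .031 .148 .033
```

```text
[22.1, [0.4276, -0.3195, 0.3181], [179.9316, 0.063, 89.9951], [0.0131, 0.0019, -0.3301], 0.0929, 0.0]
```

View pics/j1.png

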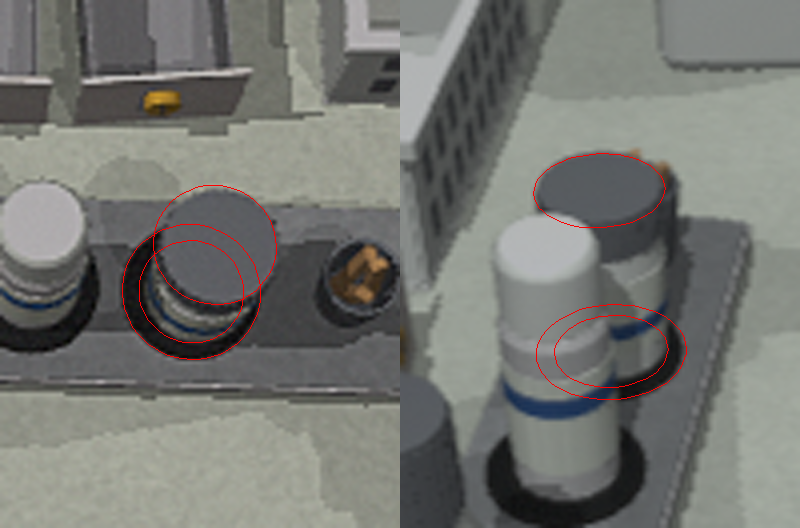

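The jar stands centred on mat_d, its lid at (216,245) in the top crop. Last is the detergent.

Call:
jog_arm(
  commands="0 0 0 0 0 0;0 0 0 0 0 0;0 0 0 0 0 0;0 0 0 0 0 0;0 0 0 0 0 0;0 0 0 0 0 0;0 0 0 0 0 0;0 0 0 0 0 0",
  claw=25,
  newtons=40,
)

```text
clock: 22.9
tcp_pos: [0.4273, -0.3191, 0.317]
orientation: [-180.0, -0.0, 90.0]
force: [-0.6, -0.5, 0.5]
gripper_width: 0.0396
grasp_force: 40.0
```

Call:
jog_arm(
  commands="0 0 -10 0 0 0;0 0 -25 0 0 0;0 0 -30 0 0 0;0 0 -25 0 0 0;0 0 -10 0 0 0;10 5 0 0 0 0;20 10 0 0 0 0;30 15 0 0 0 0;35 20 0 0 0 0;35 20 0 0 0 0;38 15 0 0 0 0;40 10 0 0 0 0;40 5 0 0 0 0;40 0 0 0 0 0;35 0 0 0 0 0;25 0 0 0 0 0;15 0 0 0 0 0;8 0 0 0 0 0;0 0 0 0 0 0;0 0 0 0 0 0",
)

```text
clock: 24.9
tcp_pos: [0.5273, 0.0503, 0.4168]
orientation: [-180.0, 0.1, 89.9]
force: [-1.0, 0.3, -3.9]
gripper_width: 0.0394
grasp_force: 40.0
```

Call:
jog_arm(
  commands="0 6 0 0 0 0;0 14 0 0 0 0;0 22 0 0 0 0;0 26 0 0 0 0;0 26 0 0 0 0;0 18 0 0 0 0;0 11 0 0 0 0;0 5 0 0 0 0;0 0 0 0 0 0;0 0 0 0 0 0;0 0 8 0 0 0;0 0 18 0 0 0;0 0 15 0 0 0;0 0 8 0 0 0;0 0 4 0 0 0;0 0 0 0 0 0;0 0 0 0 0 0",
)

```text
clock: 26.6
tcp_pos: [0.6556, 0.0519, 0.3648]
orientation: [179.9, -0.0, 90.0]
force: [0.2, 1.4, -4.1]
gripper_width: 0.0399
grasp_force: 40.0
```

```bash
python3 look.py d1 .6553 .0521 .1 .047 .0265 .219 .021
```

```text
[26.7, [0.6556, 0.0519, 0.365], [179.8954, -0.003, 89.9983], [-0.2903, 0.1416, -4.544], 0.0395, 39.9978]
```

View pics/d1.png

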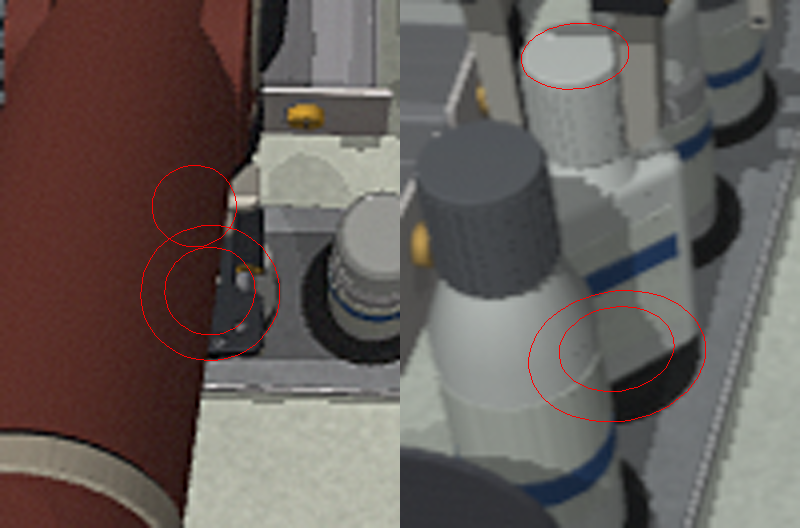

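The detergent hangs upright over mat_b, its cap at (575,56) in the side crop. Lowering the last 5 mm.

Call:
jog_arm(
  commands="0 0 2 0 0 0;0 0 1.5 0 0 0;0 0 0.7 0 0 0;0 0 0.5 0 0 0;0 0 0 0 0 0;0 0 0 0 0 0",
)

```text
clock: 27.3
tcp_pos: [0.6553, 0.0518, 0.3601]
orientation: [180.0, -0.0, 90.0]
force: [-1.9, 0.2, 1.3]
gripper_width: 0.0398
grasp_force: 40.0
```

Call:
jog_arm(
  commands="0 0 0 0 0 0;0 0 0 0 0 0;0 0 0 0 0 0;0 0 0 0 0 0;0 0 0 0 0 0;0 0 0 0 0 0;0 0 -15 0 0 0;0 0 -30 0 0 0;0 0 -35 0 0 0;0 0 -20 0 0 0;0 -20 0 0 0 0;0 -40 0 0 0 0;0 -40 0 0 0 0;0 -40 0 0 0 0;0 -20 0 0 0 0;0 0 0 0 0 0",
  claw=93,
)

```text
clock: 28.9
tcp_pos: [0.4931, 0.0517, 0.4599]
orientation: [-179.9, -0.1, 90.0]
force: [0.0, -0.1, 0.5]
gripper_width: 0.0927
grasp_force: 0.0
```

Call:
jog_arm(
  commands="20 0 0 0 0 0;40 0 0 0 0 0;45 0 0 0 0 0;45 0 0 0 0 0;45 0 0 0 0 0;45 0 0 0 0 0;45 -10 0 0 0 0;20 0 0 0 0 0;0 0 0 0 0 0",
)

```text
clock: 29.8
tcp_pos: [0.4847, 0.3618, 0.4581]
orientation: [-180.0, -0.1, 90.4]
force: [-1.3, -0.9, -0.6]
gripper_width: 0.0928
grasp_force: 0.0
```

```bash
python3 look.py d2 .6553 .0521 .1 .043 .0265 .215 .021; python3 - <<'E'
from h import *
for n in "softener detergent starch_can paste_jar coin_cup".split(): print(n,[(np.round(d["centre"],3).tolist(),round(d["p"],2)) for d in ctrl.boxes_of("top",n)][:2])
E
```

```text
[29.9, [0.4863, 0.3564, 0.4589], [179.9599, 0.1036, 89.9579], [1.1509, 0.0156, 0.5136], 0.093, 0.0]
softener [([0.642, 0.048, 0.155], 0.75), ([0.647, 0.135, 0.187], 0.61)]
detergent [([0.642, 0.048, 0.158], 0.89)]
starch_can [([0.637, -0.042, 0.182], 0.95)]
paste_jar [([0.638, -0.138, 0.142], 0.58)]
coin_cup [([0.436, -0.009, 0.029], 0.98), ([0.633, -0.031, 0.043], 0.37)]
```

View pics/d2.png

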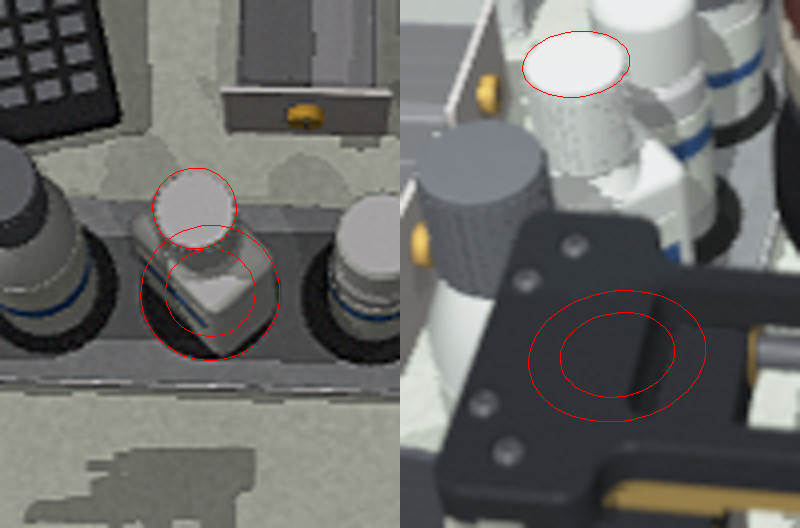

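The detergent is centred on mat_b, its cap at (195,208) in the top crop matching the ring. All four bottles stand in order, so I'm handing in.

```bash
python3 -c "
from workcell import ctrl
print(ctrl.job_done())"
```

```text
the job is handed in; nothing more can be done
None
```

I stood the four bottles upright and centred on their mats (softener on a beside the bookend, then detergent, starch can and paste jar), left the coin cup standing in place, and handed the job in at about 30 s on the clock; no verdict was returned.

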